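Nest the round dough cutters in their storage tin

TASK

Put the set of three round dough cutters away in its storage tin: stand the small one in the middle of the tin's tray, nest the middle one over it, then the large one over both, each standing flat on the tray, and last close the tin with its deep cover, fully down inside the tray's rim. Set every piece down gently rather than dropping it, and leave the square cutter, which belongs to another set, where it is.

Things in the scene. Friction and masses are not known exactly. Their poses are not given: they have to be found in the camera images.
- small_cutter: Small plain round dough cutter: steel band 48 mm across, wall 2 mm, 30 mm high, open below and above. Black strap handle, 16 mm wide (body y) and 5 mm thick, arches over it along body x; its top is 54 mm above the lower edge: grip it there across the 16 mm. Origin: centre of the lower edge, z up. About 60 g. The next size fits over it, handles pointing any way, with 24 mm from handle top to handle top.
- middle_cutter: Middle-sized plain round dough cutter: steel band 70 mm across, wall 2 mm, 38 mm high, open below and above. Black strap handle, 16 mm wide (body y) and 5 mm thick, arches over it along body x; its top is 78 mm above the lower edge: grip it there across the 16 mm. Origin: centre of the lower edge, z up. About 90 g. The next size fits over it, handles pointing any way, with 24 mm from handle top to handle top.
- large_cutter: Large plain round dough cutter: steel band 92 mm across, wall 2 mm, 46 mm high, open below and above. Black strap handle, 16 mm wide (body y) and 5 mm thick, arches over it along body x; its top is 102 mm above the lower edge: grip it there across the 16 mm. Origin: centre of the lower edge, z up. About 120 g. The cover goes over it.
- tin_tray: Shallow round aluminium tray of the storage tin, fixed: 132 mm across, rim 14 mm high and 4 mm thick, 124 mm across inside. Its flat floor lies 4 mm above the table. Origin: centre of its underside, on the table, z up.
- tin_cover: Deep aluminium cover of the tin, a can standing open side down: 114 mm across at its lower edge (108 mm inside), 114 mm high, 110 mm deep inside, a little narrower at the top. Round black knob 28 mm across on top, widest 123 to 135 mm above the lower edge, its top at 138 mm. Stands on the tray floor inside the rim, 8 mm clear of the large cutter. Origin: centre of the lower edge, z up. About 220 g.
- square_cutter: Square steel dough cutter, 66 mm wide with rounded corners, band 36 mm high, with the same kind of black strap handle, top 72 mm above its lower edge. Belongs to another set. Origin: centre of the open lower edge, z up. Loose.

How it is judged:
On the way, in this order (a step that is already met when the one before it is completed fails the run):
1. the small cutter stands on the tray's floor, let go (horizontal distance between small_cutter and tin_tray below 0.03 m and z of small_cutter in the frame of tin_tray below 0.007 m and angle between small_cutter's own z axis and vertical below 0.06 rad and contact force between the fingers and small_cutter below 0.2 N), for 0.2 s.
2. the middle cutter stands on the tray round the small one, let go (horizontal distance between small_cutter and tin_tray below 0.03 m and z of each of small_cutter, middle_cutter in the frame of tin_tray below 0.007 m and angle between each of small_cutter, middle_cutter's own z axis and vertical below 0.06 rad and horizontal distance between middle_cutter and small_cutter below 0.012 m and contact force between the fingers and middle_cutter below 0.2 N), for 0.2 s.
3. the large cutter stands on the tray round the other two, let go (horizontal distance between small_cutter and tin_tray below 0.03 m and z of each of small_cutter, middle_cutter, large_cutter in the frame of tin_tray below 0.007 m and angle between each of small_cutter, middle_cutter, large_cutter's own z axis and vertical below 0.06 rad and horizontal distance between middle_cutter and small_cutter below 0.012 m and horizontal distance between large_cutter and middle_cutter below 0.012 m and contact force between the fingers and large_cutter below 0.2 N), for 0.2 s.
4. the cover is down inside the tray's rim over the nest, let go (horizontal distance between small_cutter and tin_tray below 0.03 m and z of each of small_cutter, middle_cutter, large_cutter, tin_cover in the frame of tin_tray below 0.007 m and angle between each of small_cutter, middle_cutter, large_cutter, tin_cover's own z axis and vertical below 0.06 rad and horizontal distance between middle_cutter and small_cutter below 0.012 m and horizontal distance between large_cutter and middle_cutter below 0.012 m and horizontal distance between tin_cover and tin_tray below 0.009 m and contact force between the fingers and tin_cover below 0.2 N), for 0.2 s.
At the end, for the whole second after the job is handed in: Cutters and cover upright (0.06 rad), lower edges under 3 mm above the tray floor; small cutter within 30 mm of the tray centre, middle within 12 mm of the small, large within 12 mm of the middle, cover within 9 mm of the tray centre; all let go and at rest (under 0.02 m/s) (horizontal distance between small_cutter and tin_tray below 0.03 m and z of each of small_cutter, middle_cutter, large_cutter, tin_cover in the frame of tin_tray below 0.007 m and angle between each of small_cutter, middle_cutter, large_cutter, tin_cover's own z axis and vertical below 0.06 rad and horizontal distance between middle_cutter and small_cutter below 0.012 m and horizontal distance between large_cutter and middle_cutter below 0.012 m and horizontal distance between tin_cover and tin_tray below 0.009 m and linear speed of each of small_cutter, middle_cutter, large_cutter, tin_cover below 0.02 m/s); the robot touches nothing.
It fails at once if the square cutter is shifted by more than 30 mm (distance of square_cutter from where it was at the start of the episode above 0.03 m).
It fails at once if the small cutter is dropped into the tray (falls faster than 0.75 m/s there) (horizontal distance between small_cutter and tin_tray below 0.04 m and z of small_cutter in the frame of tin_tray below 0.06 m and linear speed of small_cutter above 0.75 m/s).
It fails at once if the middle cutter is dropped into the tray (falls faster than 0.75 m/s there) (horizontal distance between middle_cutter and tin_tray below 0.04 m and z of middle_cutter in the frame of tin_tray below 0.06 m and linear speed of middle_cutter above 0.75 m/s).
It fails at once if the large cutter is dropped into the tray (falls faster than 0.75 m/s there) (horizontal distance between large_cutter and tin_tray below 0.04 m and z of large_cutter in the frame of tin_tray below 0.06 m and linear speed of large_cutter above 0.75 m/s).
It fails at once if the tin cover is dropped into the tray (falls faster than 0.75 m/s there) (horizontal distance between tin_cover and tin_tray below 0.04 m and z of tin_cover in the frame of tin_tray below 0.06 m and linear speed of tin_cover above 0.75 m/s).
It also fails if it takes over 104 s, if anything falls off the work surface, if the arm or the gripper's body presses on something with over 40 N, if the wrist force passes 120 N, or if a joint passes its speed limit or range.

ROBOT

A 7-joint arm with a two-finger parallel gripper is mounted at the origin on a cart in front of the work surface, level with it; the furniture and walls round the work are solid. World frame = base frame: x ahead of the robot, y to its left, z up, the work surface at z = 0. Lengths are in m, angles in rad, forces in N, time in s.
With the tool pointing down it reaches from about 0.425 to 0.8 m from the base axis. Payload 8.3 kg.
Tool frame: the origin (TCP) lies between the finger pads; the fingertips stand 25 mm ahead of it and the grasp point (between the pads) lies 6 mm ahead of it; z points along the fingers, y is the line along which they close (so a half turn about z gives the same grasp; the last joint's range is limited). The gripper opens to 85 mm and grips with 20 to 120 N. Pads are 22 mm wide; open, the fingers measure 114 mm over their backs; the gripper's body (76 mm by 85 mm) begins 54 mm behind the grasp point. The pads swing forward as they close: fully open they stand 13 mm farther back than shut.
Start: joints at [-1.364, 0.383, 0.016, 1.37, -0.006, 1.388, -0.046], TCP at [0.167, 0.602, 0.256] pointing down, gripper open.
Joint ranges: [-2.95, 2.95], [-0.25, 2.06], [-1.52, 1.56], [0.18, 2.33], [-1.44, 4.58], [0.02, 2.06], [-3.01, 3.01]. Speed limits (rad/s): [2.39, 2.39, 3.01, 3.01, 3.14, 3.14, 3.14].

INTERFACE

Orientations are given as a rotation vector (axis times angle).
In Python, from station import r gives the robot as it stands. The module is installed in compiled form; this text tells all that it offers.
- The arm moves only by the tool play_rows, never from a script. Its argument "increments" is one flat list of numbers, 7 for each row, row after row: the shift along the tool's x, y, z in units of 30 mm (1.0 is 30 mm), then the turn, a rotation vector about the tool's x, y, z in units of 8 degrees (1.0 is 8 degrees), then the closure, from 0 (fully open) to 1 (shut). A call has 1 to 5 rows; each row shifts and turns the commanded pose from where the row before left it, along the tool's axes as they then stand; what a row does not reach is not made up. A row lasts 1/8 s, in which the tool goes at most 62.5 mm and 10.7 degrees, less where a joint would pass 70% of its speed; a pose out of reach is approached as far as the arm can. A call is refused whole if a number of a shift passes 1 or a number of a turn 1, either way. A call with a gripper value outside its range is refused whole. The fingers move at their own pace and stop on an object; the grip force is fixed at half the most. Time passes only in rows, so rows that do not move let the fingers close. It gives the time, the measured TCP pose, the force, the opening and the grip force at its end, in the units of the state.
- r.observe(): the state, without advancing time (a new reading comes with each control period).
- r.capture(name): name is "scene" or "top" or "wrist"; returns a dict with "img" (420x560x3 uint8, red, green, blue), "fovy" (degrees; the focal length in pixels is half the picture's height over the tangent of half this angle, whatever the lens; pixels are square), "cx", "cy" (the principal point, pixels), "rvec" (rotation vector, rad) and "tvec" (3), from world to camera coordinates, as OpenCV has them; the wrist camera has in their place "hand_eye" (4x4, takes a point from camera to tool coordinates, whose origin is the TCP and whose axes are the flange's). Camera axes: x right, y down, z forward; pixel columns grow to the right and rows downward; lengths in m; the calibration is good to about 2 mm. A picture is of the moment at which its call begins: read the wrist's pose just before it. There is no depth.
- r.hand_in(): hands the job in; it is judged then, once.
Trained networks look in a picture, given as the dict that the camera call returned (one of the last four; its "shot" number tells which), for a name from the list of things; names that differ only in an ending like _2 or _b are one class to them, and where a whole thing is asked for, a point or a joint stands for the part that bears it (a point fixed in the world has none). Each returns a list of dicts, best first, with "score" (0 to 1); they miss things now and then, are a little off and sometimes report something else, mostly with a low value. They report only what shows in the picture. A call takes as long as a camera call.
- r.masks_of(picture, thing): "region" (420x560 bool, what is visible of it) and "bbox" ([centre column, centre row, width, height] in pixels, round what is visible of it).
The state is a dict: "clock": time; "qpos": joint angles; "qd": joint speeds; "joint_torque": joint torques, N m; "position": TCP position; "tcp_rot": TCP orientation; "wrist_force": force on the tool from outside, world axes, zero at the start; "wrist_torque": the same for the moment, N m; "gripper_width": opening from 0.0 (shut) to 1.0 (fully open); "finger_force": force on a finger pad.
Only numpy, scipy, OpenCV 4.12 (cv2) and the standard library are available. Lean on these libraries where they do the work, as an engineer would, in place of code of your own. Each camera call takes 0.05 s, during which the arm holds its last target. There are 200 camera calls.

## Working session

There is one attempt and no reset: what is moved stays moved. The work goes in short steps, Python scripts to look and compute and a tool call to move; the robot and the scene stay as the last step left them, time stands still between calls to the robot, and variables do not carry over. Pictures are saved under pics/ and viewed, at most 14 in all, crops included, and the job is handed in when it is done.

Besides the shell and the picture viewer there is one more tool, called after "Call:" as name(argument=value, ...), one argument or row to a line, values as JSON. play_rows: Moves the arm, as the interface text tells. Its arguments: {"type":"object","properties":{"increments":{"type":"array","items":{"type":"number"}}},"required":["increments"]}

```bash
mkdir -p pics; cat > h.py <<'E'
import numpy as np, cv2
from station import r
from scipy.spatial.transform import Rotation as R
N=["small_cutter","middle_cutter","large_cutter","tin_tray","tin_cover","square_cutter"]
def cam(p,s=None):
    f=p["img"].shape[0]/2/np.tan(np.radians(p["fovy"])/2)
    K=np.array([[f,0,p["cx"]],[0,f,p["cy"]],[0,0,1]])
    if "rvec" in p:
        Rc=R.from_rotvec(np.ravel(p["rvec"])).as_matrix(); t=np.ravel(p["tvec"])
    else:
        T=np.eye(4);T[:3,:3]=R.from_rotvec(s["tcp_rot"]).as_matrix();T[:3,3]=s["position"]
        M=np.linalg.inv(T@p["hand_eye"]);Rc=M[:3,:3];t=M[:3,3]
    return K,Rc,t
def ray(c,u,v,z):
    K,Rc,t=c; o=-Rc.T@t; d=Rc.T@np.linalg.inv(K)@[u,v,1]
    return o+d*(z-o[2])/d[2]
def proj(c,X):
    K,Rc,t=c; q=(Rc@np.atleast_2d(X).T).T+t; q=q@K.T; return q[:,:2]/q[:,2:]
def save(p,n): cv2.imwrite(f"pics/{n}.png",p["img"][:,:,::-1])
E
python3 - <<'E'
from h import *
for n in("top","scene"):
    p=r.capture(n);save(p,n+"0");c=cam(p);print(n,"cam at",-c[1].T@c[2])
    for k in N:
        for m in r.masks_of(p,k)[:2]:
            b=m["bbox"];print(k,round(m["score"],2),np.round(b,0),ray(c,b[0],b[1],0.03).round(3))
s=r.observe();print(s)
E
```

```text
top cam at [ 0.44800005 -0.02318727  1.33476038]
middle_cutter 0.81 [382. 182.  28.  30.] [ 0.633 -0.276  0.03 ]
large_cutter 0.74 [191. 250.  37.  26.] [0.458 0.257 0.03 ]
tin_tray 0.9 [376. 252.  51.  48.] [ 0.439 -0.251  0.03 ]
tin_cover 0.68 [295. 181.  44.  47.] [ 0.643 -0.036  0.03 ]
square_cutter 0.74 [294. 248.  16.  20.] [ 0.456 -0.03   0.03 ]
scene cam at [ 0.23436058 -0.52396857  0.69377726]
small_cutter 0.69 [269. 130.  18.  22.] [0.651 0.244 0.03 ]
middle_cutter 0.95 [391. 280.  46.  42.] [ 0.632 -0.286  0.03 ]
large_cutter 0.86 [204. 146.  33.  49.] [0.47  0.266 0.03 ]
tin_tray 0.84 [301. 318.  72.  68.] [ 0.437 -0.267  0.03 ]
tin_cover 0.93 [325. 191.  51.  69.] [ 0.655 -0.022  0.03 ]
square_cutter 0.57 [250. 229.  40.  45.] [ 0.449 -0.038  0.03 ]
{'clock': 0.7, 'qpos': array([-1.36389374,  0.3833428 ,  0.01642379,  1.37010153, -0.00630753,
        1.38823689, -0.04652723]), 'qd': array([-0.00081205,  0.00015878,  0.00049014, -0.00086247, -0.00041294,
       -0.00122684,  0.00062037]), 'joint_torque': array([-2.46720992e-04, -6.27155113e+01,  8.42784550e-01, -3.72019136e+01,
        1.66671613e-02,  2.44049632e-03,  3.49567858e-05]), 'position': array([0.16654816, 0.60237063, 0.25631453]), 'tcp_rot': array([-4.22519198e-01, -3.11298650e+00,  5.15986450e-05]), 'wrist_force': array([-0.60606984,  0.50573159, -0.32258936]), 'wrist_torque': array([0.02288677, 0.04729682, 0.06698663]), 'finger_force': 0.0, 'gripper_width': 0.9998250380467729}
```

```bash
python3 - <<'E'
import cv2,numpy as np
a=cv2.imread("pics/top0.png");b=cv2.imread("pics/scene0.png")
a=cv2.resize(a[150:290,150:430],(800,400),interpolation=3);cv2.imwrite("pics/a.png",a)
b=cv2.resize(b[90:380,150:450],(620,600),interpolation=3);cv2.imwrite("pics/b.png",b)
E
```

```text
(no output)
```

View pics/a.png

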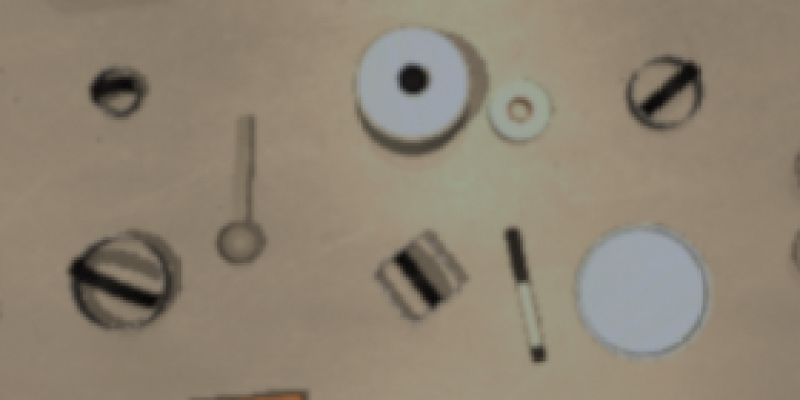

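View pics/b.png

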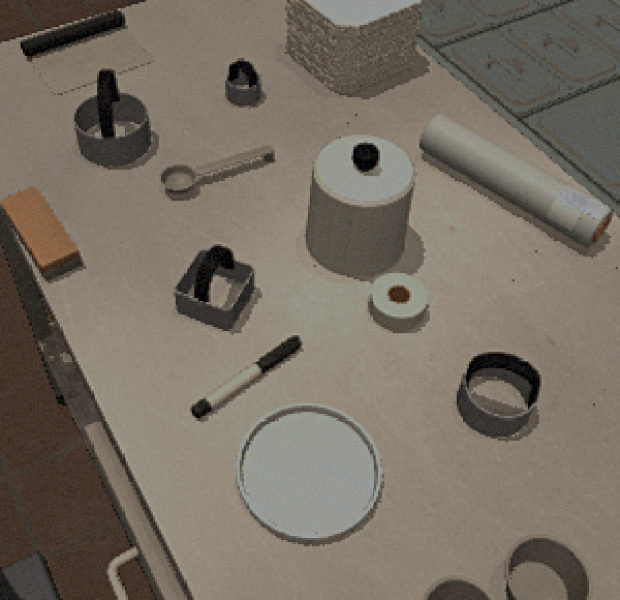

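The top crop shows small at about (118,90), large at (125,280), middle at (665,92), tray at (643,290), cover at (415,85) and the square at (420,277). Handles read clearly. The networks' positions agree with the picture. I'm heading for the small cutter at about (0.64, 0.25), with the handle at about 100°.

Call:
play_rows(
  increments=[0,0,0,0,0,0.8,0.3,0,0,0,0,0,0.8,0.3,0,0,0,0,0,0.8,0.3,0,0,0,0,0,0.8,0.3,0,0,0,0,0,0.8,0.3],
)

```text
clock: 1.32
position: [0.1665, 0.6024, 0.2563]
tcp_rot: [-1.269, -2.874, -0.0]
wrist_force: [0.6, 0.3, 0.3]
gripper_width: 0.7
finger_force: 0.0
```

Call:
play_rows(
  increments=[0,0,0,0,0,0.8,0.3,0,0,0,0,0,0.8,0.3,0,0,0,0,0,0.8,0.3,0,0,0,0,0,0.8,0.3,0,0,0,0,0,0.8,0.3],
)

```text
clock: 1.95
position: [0.1665, 0.6024, 0.2563]
tcp_rot: [-2.012, -2.412, 0.0]
wrist_force: [-0.2, -0.7, -0.4]
gripper_width: 0.703
finger_force: 0.0
```

Call:
play_rows(
  increments=[-0.95,0.9,0,0,0,0,0.3,-0.95,0.9,0,0,0,0,0.3,-0.95,0.9,0,0,0,0,0.3,-0.95,0.9,0,0,0,0,0.3,-0.95,0.9,0,0,0,0,0.3],
)

```text
clock: 2.58
position: [0.3262, 0.4862, 0.2564]
tcp_rot: [-2.008, -2.416, -0.0]
wrist_force: [0.7, 0.3, 0.7]
gripper_width: 0.699
finger_force: 0.0
```

Call:
play_rows(
  increments=[-0.95,0.9,0,0,0,0,0.3,-0.95,0.9,0,0,0,0,0.3,-0.95,0.9,0,0,0,0,0.3,-0.95,0.9,0,0,0,0,0.3,-0.95,0.9,0,0,0,0,0.3],
)

```text
clock: 3.2
position: [0.485, 0.3709, 0.2564]
tcp_rot: [-2.008, -2.416, -0.0]
wrist_force: [-0.2, -0.5, -0.2]
gripper_width: 0.696
finger_force: 0.0
```

Call:
play_rows(
  increments=[-0.95,0.9,0,0,0,0,0.3,-0.95,0.9,0,0,0,0,0.3,-0.95,0.9,0,0,0,0,0.3,-0.95,0.9,0,0,0,0,0.3,-0.95,0.9,0,0,0,0,0.3],
)

```text
clock: 3.82
position: [0.6438, 0.2557, 0.2563]
tcp_rot: [-2.007, -2.417, -0.0]
wrist_force: [-0.2, 0.3, 0.8]
gripper_width: 0.699
finger_force: 0.0
```

Call:
play_rows(
  increments=[0,0,0,0,0,0,0.3],
)

```text
clock: 3.95
position: [0.6452, 0.2521, 0.2556]
tcp_rot: [2.013, 2.409, -0.003]
wrist_force: [0.0, -0.6, 0.5]
gripper_width: 0.702
finger_force: 0.0
```

```bash
python3 - <<'E'
from h import *
s=r.observe();p=r.capture("wrist");c=cam(p,s);print("cam",-c[1].T@c[2])
im=p["img"].copy()
for m in r.masks_of(p,"small_cutter")[:2]:
    b=m["bbox"];print(m["score"],b,ray(c,b[0],b[1],0.03).round(3),ray(c,b[0],b[1],0.0).round(3))
    cs,_=cv2.findContours(m["region"].astype(np.uint8),0,2);cv2.drawContours(im,cs,-1,(255,0,0),1)
im=cv2.resize(im,(800,600));save({"img":im},"w1")
E
```

```text
cam [0.63100595 0.33152665 0.37302353]
0.62 [287.7, 168.1, 43.2, 50.2] [0.648 0.264 0.03 ] [0.65  0.258 0.   ]
```

View pics/w1.png

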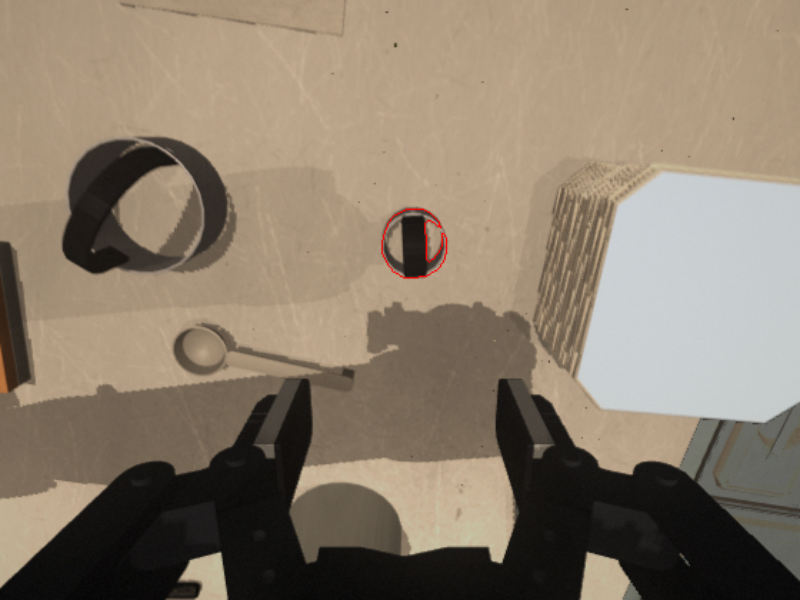

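Small cutter at (415,243) in the picture, handle nearly along tool x. A tall box stands to its right (foot near u=540), and the large one shows top left. I'll fit the pose with a projected model.

```bash
cat >> h.py <<'E'
from scipy.optimize import minimize
D={"small_cutter":(.024,.03,.054),"middle_cutter":(.035,.038,.078),"large_cutter":(.046,.046,.102)}
TH=np.linspace(0,2*np.pi,40)
def ring(R_,z,x,y): return np.c_[x+R_*np.cos(TH),y+R_*np.sin(TH),0*TH+z]
def strap(R_,H,T,x,y,a,z0):
    t=np.linspace(0,np.pi,25); u=np.array([np.cos(a),np.sin(a)]);v=np.array([-u[1],u[0]])
    f=lambda w:np.c_[np.outer((R_-.001)*np.cos(t),u)+w*v+[x,y],z0+H*.6+(T-H*.6)*np.sin(t)]
    return f(-.008),f(.008)
def model(k,c,q,shape,z0=0):
    R_,H,T=D[k];x,y,a=q; m=np.zeros(shape,np.uint8); d=m.copy()
    h=cv2.convexHull((proj(c,np.r_[ring(R_,z0,x,y),ring(R_,z0+H,x,y)])*16).astype(np.int32))
    cv2.fillConvexPoly(m,h,1,shift=4)
    A,B=[(proj(c,w)*16).astype(np.int32) for w in strap(R_,H,T,x,y,a,z0)]
    for i in range(24):
        cv2.fillConvexPoly(d,cv2.convexHull(np.array([A[i],A[i+1],B[i],B[i+1]])),1,shift=4)
    return m|d,d
def fit(p,s,k,xy,a0s,z0=0,name=None):
    c=cam(p,s); ms=r.masks_of(p,k); g=ms[0]; M=g["region"].astype(np.uint8)
    cs,_=cv2.findContours(M,0,2); full=np.zeros_like(M); cv2.drawContours(full,cs,-1,1,-1)
    full=cv2.morphologyEx(full,cv2.MORPH_CLOSE,np.ones((9,9),np.uint8))
    cs,_=cv2.findContours(full,0,2);cv2.drawContours(full,cs,-1,1,-1)
    dark=((p["img"].max(2)<45)&(full>0)).astype(np.uint8)
    iou=lambda a,b:(a&b).sum()/max(1,(a|b).sum())
    def cost(q):
        m,d=model(k,c,(q[0]/100,q[1]/100,q[2]*.2),M.shape,z0); return -iou(m,full)-.7*iou(d,dark)
    best=min((minimize(cost,[xy[0]*100,xy[1]*100,a/.2],method="Nelder-Mead",options=dict(initial_simplex=np.array([[xy[0]*100,xy[1]*100,a/.2]]*4)+np.array([[0,0,0],[1.5,0,0],[0,1.5,0],[0,0,1]]))) for a in a0s),key=lambda o:o.fun)
    q=best.x*[.01,.01,.2]; print(k,"score",g["score"],"fit",q[:2].round(4),"yaw",np.degrees(q[2]).round(1),"cost",round(best.fun,3))
    if name:
        im=p["img"].copy(); m,d=model(k,c,q,M.shape,z0)
        for w,col in((m,(0,255,0)),(d,(255,0,0))):
            cs,_=cv2.findContours(w,0,2);cv2.drawContours(im,cs,-1,col,1)
        save({"img":im},name)
    return q
def yaw(s):
    m=R.from_rotvec(s["tcp_rot"]).as_matrix(); return np.arctan2(m[1,0],m[0,0])
def go(x,y,z,a=None):
    s=r.observe(); w=yaw(s); a=w if a is None else np.radians(a)
    dt=(w-a+np.pi/2)%np.pi-np.pi/2; w2=w-dt
    m=R.from_rotvec(s["tcp_rot"]).as_matrix(); m=R.from_euler("z",-dt).as_matrix()@m
    print("yaw",np.degrees(w).round(1),"turn units",round(np.degrees(dt)/8,2),"then shift units",(m.T@(np.array([x,y,z])-s["position"])/.03).round(2))
E
python3 - <<'E'
from h import *
s=r.observe();p=r.capture("wrist");c=cam(p,s)
for u,v,z in((540,300,0),(575,380,0),(560,165,0),(610,205,.06),(580,380,.06)):print(ray(c,u*.7,v*.7,z).round(3))
q=fit(p,s,"small_cutter",(.648,.26),np.radians([70,100,130]),name="f1")
go(q[0],q[1],.057,np.degrees(q[2]))
# first look at the tray and cover from the fixed cameras
for n in("top","scene"):
    p=r.capture(n);c=cam(p)
    for k in("tin_tray","tin_cover"):
        ms=r.masks_of(p,k)
        if not ms: continue
        M=ms[0]["region"].astype(np.uint8)
        def cost(v):
            pts=np.r_[ring(.066,0,*v/100),ring(.066,.014,*v/100)] if k=="tin_tray" else np.r_[ring(.057,0,*v/100),ring(.053,.114,*v/100),ring(.014,.123,*v/100),ring(.014,.135,*v/100)]
            m=np.zeros_like(M);cv2.fillConvexPoly(m,cv2.convexHull((proj(c,pts)*16).astype(np.int32)),1,shift=4)
            h=np.zeros_like(M);cv2.fillConvexPoly(h,cv2.convexHull(cv2.findNonZero(M)),1)
            return -(m&h).sum()/(m|h).sum()
        b=ms[0]["bbox"];v0=ray(c,b[0],b[1],.03)[:2]*100
        o=minimize(cost,v0,method="Nelder-Mead",options=dict(initial_simplex=v0+np.array([[0,0],[2,0],[0,2]])))
        print(n,k,(o.x/100).round(4),round(o.fun,3))
E
```

```text
[0.76  0.233 0.   ]
[0.809 0.168 0.   ]
[0.746 0.338 0.   ]
[0.765 0.32  0.06 ]
[0.783 0.196 0.06 ]
small_cutter score 0.85 fit [0.6517 0.2587] yaw 101.5 cost -1.528
yaw 100.6 turn units -0.1 then shift units [-0.04  0.32  6.64]
top tin_tray [ 0.4652 -0.0826] 0.0
top tin_cover [ 0.8047 -0.0092] 0.0
scene tin_tray [ 0.5188 -0.3662] 0.0
scene tin_cover [ 0.6764 -0.365 ] 0.0<stdin>:17: RuntimeWarning: overflow encountered in scalar negative
```

Call:
play_rows(
  increments=[0,0.3,0.9,0,0,-0.1,0.3,0,0,0.9,0,0,0,0.3,0,0,0.9,0,0,0,0.3,0,0,0.9,0,0,0,0.3,0,0,0.9,0,0,0,0.3],
)

```text
clock: 5.08
position: [0.6516, 0.2582, 0.1205]
tcp_rot: [-1.991, -2.43, -0.0]
wrist_force: [-0.2, -0.2, -0.2]
gripper_width: 0.699
finger_force: 0.0
```

Call:
play_rows(
  increments=[0,0,0.9,0,0,0,0.3,0,0,0.8,0,0,0,0.3,0,0,0.3,0,0,0,0.3,0,0,0.1,0,0,0,0.3,0,0,0,0,0,0,0.5],
)

```text
clock: 5.7
position: [0.6522, 0.2581, 0.0592]
tcp_rot: [1.991, 2.43, 0.002]
wrist_force: [-0.0, -0.1, 1.1]
gripper_width: 0.513
finger_force: 0.0
```

Call:
play_rows(
  increments=[0,0,0,0,0,0,0.8,0,0,0,0,0,0,1,0,0,0,0,0,0,1,0,0,0,0,0,0,1,0,0,0,0,0,0,1],
)

```text
clock: 6.32
position: [0.6522, 0.2582, 0.0593]
tcp_rot: [1.991, 2.43, 0.002]
wrist_force: [-1.2, 1.0, 6.3]
gripper_width: 0.168
finger_force: 58.7
```

```bash
python3 - <<'E'
from h import *
for n in("top","scene"):
    p=r.capture(n);c=cam(p)
    for k in("tin_tray","tin_cover"):
        ms=r.masks_of(p,k)
        if not ms: continue
        M=ms[0]["region"].astype(np.uint8)
        def cost(v):
            pts=np.r_[ring(.066,0,*v/100),ring(.066,.014,*v/100)] if k=="tin_tray" else np.r_[ring(.057,0,*v/100),ring(.053,.114,*v/100),ring(.014,.123,*v/100),ring(.014,.135,*v/100)]
            m=np.zeros_like(M);cv2.fillConvexPoly(m,cv2.convexHull((proj(c,pts)*16).astype(np.int32)),1,shift=4)
            h=np.zeros_like(M);cv2.fillConvexPoly(h,cv2.convexHull(cv2.findNonZero(M)),1)
            return -1.0*float((m&h).sum())/float((m|h).sum())
        b=ms[0]["bbox"];v0=ray(c,b[0],b[1],.03)[:2]*100
        o=minimize(cost,v0,method="Nelder-Mead",options=dict(initial_simplex=v0+np.array([[0,0],[2,0],[0,2]])))
        print(n,k,round(ms[0]["score"],2),(o.x/100).round(4),round(o.fun,3))
go(.44,-.25,.25,-53)
E
```

```text
top tin_tray 0.93 [ 0.4415 -0.2531] -0.971
top tin_cover 0.94 [ 0.6389 -0.0332] -0.964
scene tin_tray 0.64 [ 0.4429 -0.2503] -0.962
scene tin_cover 0.62 [0.4718 0.2666] -0.531
yaw 101.4 turn units -3.21 then shift units [ -9.27 -15.84  -6.38]
```

Gripped (58.7 N). Both fixed cameras put the tray at about (0.442,-0.252); the top camera puts the cover at (0.639,-0.033). Now I lift and carry.

Call:
play_rows(
  increments=[0,0,-0.4,0,0,0,1,0,0,-0.9,0,0,0,1,0,0,-0.9,0,0,0,1,0,0,-0.9,0,0,0,1,0,0,-0.9,0,0,0,1],
)

```text
clock: 7.25
position: [0.6516, 0.2576, 0.1795]
tcp_rot: [1.991, 2.43, -0.001]
wrist_force: [-0.3, 0.0, -1.0]
gripper_width: 0.167
finger_force: 58.5
```

Call:
play_rows(
  increments=[-0.9,-0.6,-0.8,0,0,0,1,-0.9,-0.6,-0.8,0,0,0,1,-0.9,-0.6,-0.8,0,0,0,1,-0.9,-0.6,0,0,0,0,1,-0.9,-0.6,0,0,0,0,1],
)

```text
clock: 7.88
position: [0.5897, 0.1066, 0.2512]
tcp_rot: [1.991, 2.429, 0.001]
wrist_force: [-0.2, 0.9, 0.3]
gripper_width: 0.168
finger_force: 58.6
```

Call:
play_rows(
  increments=[-0.9,-0.6,0,0,0,0,1,-0.9,-0.6,0,0,0,0,1,-0.9,-0.6,0,0,0,0,1,-0.9,-0.6,0,0,0,0,1,-0.9,-0.6,0,0,0,0,1],
)

```text
clock: 8.5
position: [0.5277, -0.0435, 0.2508]
tcp_rot: [1.992, 2.43, 0.0]
wrist_force: [0.1, 0.2, -0.1]
gripper_width: 0.166
finger_force: 58.6
```

Call:
play_rows(
  increments=[-0.9,-0.6,0,0,0,0,1,-0.9,-0.6,0,0,0,0,1,-0.9,-0.6,0,0,0,0,1,-0.9,-0.6,0,0,0,0,1,-0.9,-0.6,0,0,0,0,1],
)

```text
clock: 9.12
position: [0.466, -0.1935, 0.2508]
tcp_rot: [1.991, 2.43, 0.001]
wrist_force: [1.4, 0.9, 0.2]
gripper_width: 0.17
finger_force: 58.6
```

Call:
play_rows(
  increments=[-0.9,-0.6,0,0,0,0,1,-0.9,-0.6,0,0,0,0,1,0,0,0,0,0,0,1],
)

```text
clock: 9.5
position: [0.4402, -0.2554, 0.251]
tcp_rot: [1.998, 2.424, -0.001]
wrist_force: [0.0, 0.2, 0.3]
gripper_width: 0.165
finger_force: 58.5
```

```bash
python3 - <<'E'
from h import *
s=r.observe();p=r.capture("wrist");c=cam(p,s);save(p,"w2")
m=r.masks_of(p,"tin_tray")[0];M=m["region"].astype(np.uint8)
# rim outline: fit by projected circle to the outer hull
h=np.zeros_like(M);cv2.fillConvexPoly(h,cv2.convexHull(cv2.findNonZero(M)),1)
def cost(v):
    m=np.zeros_like(M);cv2.fillConvexPoly(m,cv2.convexHull((proj(c,np.r_[ring(.066,0,*v/100),ring(.066,.014,*v/100)])*16).astype(np.int32)),1,shift=4)
    return -1.0*float((m&h).sum())/float((m|h).sum())
v0=np.array([44.2,-25.2]);o=minimize(cost,v0,method="Nelder-Mead",options=dict(initial_simplex=v0+np.array([[0,0],[2,0],[0,2]])))
print(m["score"],m["bbox"],o.x/100,o.fun,s["position"],s["gripper_width"])
go(o.x[0]/100,o.x[1]/100,.0638)
E
```

```text
0.9 [283.6, 164.8, 126.4, 112.1] [ 0.43956662 -0.25228884] -0.9319198277290045 [ 0.4401963  -0.25537332  0.25096476] 0.16475677662704666
yaw 101.3 turn units 0.0 then shift units [ 0.01 -0.08  6.23]
```

View pics/w2.png

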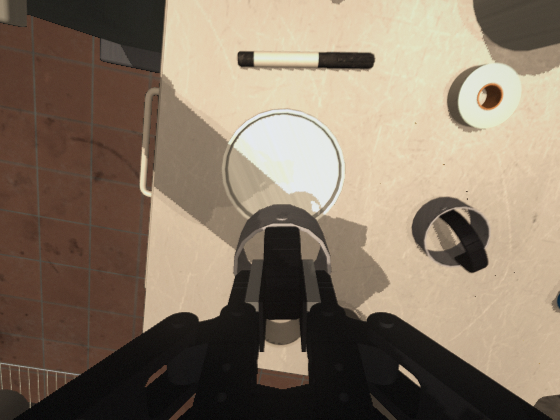

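Held cutter at (283,240), tray at (284,165), middle at (450,232). Position agrees, so I lower it.

Call:
play_rows(
  increments=[0,0,0.9,0,0,0,1,0,0,0.9,0,0,0,1,0,0,0.9,0,0,0,1,0,0,0.9,0,0,0,1,0,0,0.9,0,0,0,1],
)

```text
clock: 10.22
position: [0.4428, -0.2509, 0.1145]
tcp_rot: [-1.988, -2.432, -0.001]
wrist_force: [0.5, -0.5, -0.9]
gripper_width: 0.172
finger_force: 58.6
```

Call:
play_rows(
  increments=[0,0,0.8,0,0,0,1,0,0,0.4,0,0,0,1,0,0,0.3,0,0,0,1,0,0,0.15,0,0,0,1,0,0,0,0,0,0,1],
)

```text
clock: 10.85
position: [0.4422, -0.2524, 0.066]
tcp_rot: [1.991, 2.43, 0.0]
wrist_force: [-0.2, 0.2, -0.1]
gripper_width: 0.173
finger_force: 58.5
```

Call:
play_rows(
  increments=[0,0,0.07,0,0,0,1,0,0,0.05,0,0,0,1,0,0,0,0,0,0,1],
)

```text
clock: 11.22
position: [0.4424, -0.2528, 0.0632]
tcp_rot: [1.991, 2.429, 0.001]
wrist_force: [-2.6, 1.1, 8.5]
gripper_width: 0.169
finger_force: 59.6
```

Call:
play_rows(
  increments=[0,0,0,0,0,0,0.7,0,0,0,0,0,0,0.5,0,0,0,0,0,0,0.4,0,0,-0.3,0,0,0,0.4,0,0,-0.8,0,0,0,0.4],
)

```text
clock: 11.85
position: [0.4413, -0.2521, 0.0951]
tcp_rot: [-1.99, -2.428, 0.002]
wrist_force: [1.1, 0.2, 0.0]
gripper_width: 0.598
finger_force: 0.0
```

Call:
play_rows(
  increments=[0,0,-0.9,0,0,-0.65,0.4,0,0,-0.9,0,0,-0.65,0.4,0,0,-0.9,0,0,-0.65,0.4,0,0,-0.9,0,0,-0.65,0.4,0,0,-0.9,0,0,-0.65,0.4],
)

```text
clock: 12.48
position: [0.4419, -0.2525, 0.2318]
tcp_rot: [1.389, 2.817, -0.0]
wrist_force: [0.0, 0.4, 0.4]
gripper_width: 0.604
finger_force: 0.0
```

Call:
play_rows(
  increments=[-0.9,0.9,-0.3,0,0,0,0.3,-0.9,0.9,-0.3,0,0,0,0.3,-0.9,0.9,0,0,0,0,0.3,-0.9,0.9,0,0,0,0,0.3,-0.9,0.9,0,0,0,0,0.3],
)

```text
clock: 13.1
position: [0.6324, -0.2778, 0.2487]
tcp_rot: [1.393, 2.816, -0.001]
wrist_force: [0.6, -0.2, 0.3]
gripper_width: 0.699
finger_force: 0.0
```

Call:
play_rows(
  increments=[0,0,0,0,0,0,0.3,0,0,0,0,0,0,0.3],
)

```text
clock: 13.35
position: [0.6306, -0.2782, 0.2483]
tcp_rot: [-1.394, -2.815, 0.002]
wrist_force: [-0.3, 0.3, -0.4]
gripper_width: 0.701
finger_force: 0.0
```

```bash
python3 - <<'E'
from h import *
s=r.observe();p=r.capture("wrist");print(s["position"])
q=fit(p,s,"middle_cutter",(.632,-.28),np.radians([100,127,150]),name="f2")
go(q[0],q[1],.080,np.degrees(q[2]))
ms=r.masks_of(p,"small_cutter");print([(m["score"],m["bbox"]) for m in ms])
p=r.capture("top");save(p,"top2")
E
```

```text
[ 0.63064456 -0.27824997  0.24834909]Traceback (most recent call last):
  File "<stdin>", line 3, in <module>
  File "h.py", line 37, in fit
    c=cam(p,s); ms=r.masks_of(p,k); g=ms[0]; M=g["region"].astype(np.uint8)
                                      ~~^^^
IndexError: list index out of range
```

```bash
python3 - <<'E'
from h import *
s=r.observe();p=r.capture("wrist");save(p,"w3")
for k in N: print(k,[(m["score"],m["bbox"]) for m in r.masks_of(p,k)])
if r.masks_of(p,"middle_cutter"):
    q=fit(p,s,"middle_cutter",(.632,-.28),np.radians([100,127,150]),name="w3")
    go(q[0],q[1],.080,np.degrees(q[2]))
E
```

```text
small_cutter [(0.94, [134.6, 31.7, 64.1, 63.4])]
middle_cutter [(0.9, [282.4, 184.1, 66.9, 78.6])]
large_cutter []
tin_tray [(0.85, [137.8, 53.7, 146.9, 107.4])]
tin_cover [(0.66, [467.8, 20.2, 152.9, 40.4])]
square_cutter []
middle_cutter score 0.9 fit [ 0.6335 -0.2821] yaw 129.0 cost -1.546
yaw 127.3 turn units -0.21 then shift units [-0.16 -0.03  5.61]
```

View pics/w3.png

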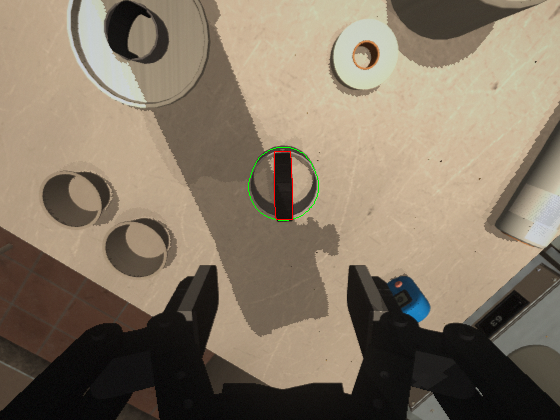

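Fit overlays the middle cutter well at (283,185). The small one stands in the tray at (134,32). Going down to grip.

Call:
play_rows(
  increments=[-0.15,0,0.9,0,0,-0.2,0.3,0,0,0.9,0,0,0,0.3,0,0,0.9,0,0,0,0.3,0,0,0.9,0,0,0,0.3,0,0,0.9,0,0,0,0.3],
)

```text
clock: 14.52
position: [0.634, -0.2813, 0.1123]
tcp_rot: [1.354, 2.835, -0.0]
wrist_force: [0.5, 0.2, -0.3]
gripper_width: 0.699
finger_force: 0.0
```

Call:
play_rows(
  increments=[0,0,0.8,0,0,0,0.3,0,0,0.3,0,0,0,0.3,0,0,0,0,0,0,0.4,0,0,0,0,0,0,0.7,0,0,0,0,0,0,1],
)

```text
clock: 15.15
position: [0.6345, -0.2817, 0.0814]
tcp_rot: [1.353, 2.833, 0.0]
wrist_force: [0.1, -0.1, 2.9]
gripper_width: 0.187
finger_force: 12.8
```

Call:
play_rows(
  increments=[0,0,0,0,0,0,1,0,0,0,0,0,0,1,0,0,0,0,0,0,1],
)

```text
clock: 15.52
position: [0.6344, -0.2817, 0.0815]
tcp_rot: [1.353, 2.833, 0.0]
wrist_force: [-2.9, 0.6, 6.3]
gripper_width: 0.171
finger_force: 58.6
```

```bash
python3 - <<'E'
from h import *
p=r.capture("top")
try: fit(p,None,"small_cutter",(.442,-.2525),np.radians([80,101,120]),z0=.004)
except Exception as e: print(e)
p=r.capture("scene")
try: fit(p,None,"small_cutter",(.442,-.2525),np.radians([80,101,120]),z0=.004)
except Exception as e: print(e)
print(r.observe()["position"]);go(.4425,-.2525,.21)
E
```

```text
list index out of range
small_cutter score 0.56 fit [ 0.4429 -0.2519] yaw 105.5 cost -1.471
[ 0.63445559 -0.28169532  0.08146594]
yaw 128.9 turn units 0.0 then shift units [ 4.77 -4.36 -4.29]
```

Call:
play_rows(
  increments=[0,0,-0.4,0,0,0,1,0,0,-0.9,0,0,0,1,0,0,-0.9,0,0,0,1,0,0,-0.9,0,0,0,1,0,0,-0.9,0,0,0,1],
)

```text
clock: 16.35
position: [0.6339, -0.2813, 0.2017]
tcp_rot: [1.354, 2.835, -0.0]
wrist_force: [-0.0, -0.3, -1.3]
gripper_width: 0.171
finger_force: 58.5
```

Call:
play_rows(
  increments=[0.95,-0.87,-0.3,0,0,0,1,0.95,-0.87,0,0,0,0,1,0.95,-0.87,0,0,0,0,1,0.95,-0.87,0,0,0,0,1,0.95,-0.87,0,0,0,0,1],
)

```text
clock: 16.98
position: [0.4416, -0.2525, 0.2097]
tcp_rot: [1.354, 2.834, 0.001]
wrist_force: [0.3, -0.5, -1.4]
gripper_width: 0.171
finger_force: 58.5
```

Call:
play_rows(
  increments=[0,0,0,0,0,0,1,0,0,0,0,0,0,1],
)

```text
clock: 17.23
position: [0.4436, -0.2525, 0.21]
tcp_rot: [1.353, 2.834, 0.001]
wrist_force: [0.8, 0.5, 0.2]
gripper_width: 0.165
finger_force: 58.5
```

```bash
python3 - <<'E'
from h import *
s=r.observe();p=r.capture("wrist");print(s["position"],s["gripper_width"]);go(.4425,-.2525,.0855)
p=r.capture("scene");save({"img":cv2.resize(p["img"][220:400,200:440],(720,540))},"s3")
E
```

```text
[ 0.44364446 -0.25246175  0.20998347] 0.1653849696671825
yaw 129.0 turn units 0.0 then shift units [ 0.03 -0.04  4.14]
```

View pics/s3.png

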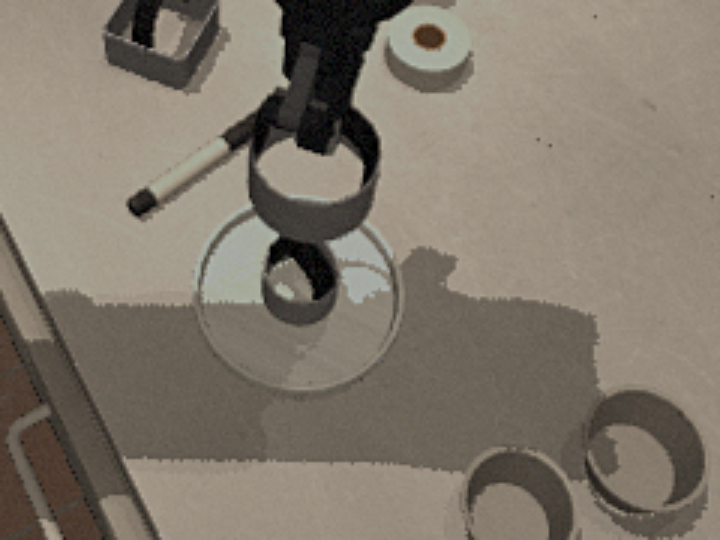

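Middle hangs level above the small cutter, which stands at the tray's centre (300,280). Lowering.

Call:
play_rows(
  increments=[0,0,0.8,0,0,0,1,0,0,0.8,0,0,0,1,0,0,0.8,0,0,0,1,0,0,0.8,0,0,0,1,0,0,0.5,0,0,0,1],
)

```text
clock: 17.95
position: [0.4431, -0.2525, 0.0969]
tcp_rot: [-1.352, -2.834, 0.001]
wrist_force: [-0.1, 0.5, -1.6]
gripper_width: 0.171
finger_force: 58.5
```

Call:
play_rows(
  increments=[0,0,0.25,0,0,0,1,0,0,0.12,0,0,0,1,0,0,0.06,0,0,0,1,0,0,0.02,0,0,0,1,0,0,0,0,0,0,1],
)

```text
clock: 18.58
position: [0.4433, -0.2529, 0.0854]
tcp_rot: [1.354, 2.834, 0.0]
wrist_force: [-1.8, -0.6, 5.2]
gripper_width: 0.17
finger_force: 59.1
```

Call:
play_rows(
  increments=[0,0,0,0,0,0,0.7,0,0,0,0,0,0,0.5,0,0,0,0,0,0,0.4,0,0,-0.3,0,0,0,0.4,0,0,-0.8,0,0,0,0.4],
)

```text
clock: 19.2
position: [0.4422, -0.2523, 0.1176]
tcp_rot: [-1.353, -2.833, 0.001]
wrist_force: [-0.2, 0.3, 0.7]
gripper_width: 0.599
finger_force: 0.0
```

Call:
play_rows(
  increments=[0,0,-0.8,0,0,0,0.4,0,0,-0.8,0,0,0.95,0.4,0,0,-0.8,0,0,0.95,0.3,0,0,-0.8,0,0,0.95,0.3,0,0,-0.8,0,0,0.95,0.3],
)

```text
clock: 19.82
position: [0.4428, -0.2527, 0.2391]
tcp_rot: [2.055, 2.376, 0.0]
wrist_force: [0.4, 0.2, 0.5]
gripper_width: 0.696
finger_force: 0.0
```

Call:
play_rows(
  increments=[0,0,-0.5,0,0,0.95,0.3,0,0,0,0,0,0.95,0.3,0,0,0,0,0,0.9,0.3,0,0,0,0,0,0.9,0.3],
)

```text
clock: 20.32
position: [0.4428, -0.2527, 0.2533]
tcp_rot: [2.594, 1.772, 0.001]
wrist_force: [-0.8, -0.1, 0.3]
gripper_width: 0.698
finger_force: 0.0
```

Call:
play_rows(
  increments=[0.86,-0.12,0,0,0,0,0.3,0.86,-0.12,0,0,0,0,0.3,0.86,-0.12,0,0,0,0,0.3,0.86,-0.12,0,0,0,0,0.3,0.86,-0.12,0,0,0,0,0.3],
)

```text
clock: 20.95
position: [0.4725, -0.1251, 0.2533]
tcp_rot: [2.59, 1.777, 0.001]
wrist_force: [0.0, 0.4, -0.5]
gripper_width: 0.705
finger_force: 0.0
```

Call:
play_rows(
  increments=[0.86,-0.12,0,0,0,0,0.3,0.86,-0.12,0,0,0,0,0.3,0.86,-0.12,0,0,0,0,0.3,0.86,-0.12,0,0,0,0,0.3,0.86,-0.12,0,0,0,0,0.3],
)

```text
clock: 21.58
position: [0.5021, 0.0018, 0.2533]
tcp_rot: [2.59, 1.778, 0.001]
wrist_force: [0.1, -0.0, -0.2]
gripper_width: 0.696
finger_force: 0.0
```

Call:
play_rows(
  increments=[0.96,-0.53,0,0,0,0,0.3,0.96,-0.53,0,0,0,0,0.3,0.96,-0.53,0,0,0,0,0.3,0.96,-0.53,0,0,0,0,0.3,0.96,-0.53,0,0,0,0,0.3],
)

```text
clock: 22.2
position: [0.4794, 0.1649, 0.2534]
tcp_rot: [2.59, 1.778, 0.001]
wrist_force: [0.9, 0.2, 0.1]
gripper_width: 0.703
finger_force: 0.0
```

Call:
play_rows(
  increments=[0.96,-0.53,0,0,0,0,0.3,0.96,-0.53,0,0,0,0,0.3,0.96,-0.53,0,0,0,0,0.3,0,0,0,0,0,0,0.3,0,0,0,0,0,0,0.3],
)

```text
clock: 22.82
position: [0.4663, 0.2611, 0.253]
tcp_rot: [2.59, 1.777, -0.0]
wrist_force: [0.1, 0.2, 1.0]
gripper_width: 0.701
finger_force: 0.0
```

```bash
python3 - <<'E'
from h import *
s=r.observe();p=r.capture("wrist")
if not r.masks_of(p,"large_cutter"): s=r.observe();p=r.capture("wrist")
q=fit(p,s,"large_cutter",(.465,.262),np.radians([45,69,90]),name="w4")
go(q[0],q[1],.104,np.degrees(q[2]))
# nest check
p=r.capture("scene")
for k in("middle_cutter","small_cutter"):
    try: fit(p,None,k,(.442,-.2525),np.radians([101,129]),z0=.004,name="s4")
    except Exception as e: print(k,e)
E
```

```text
large_cutter score 0.97 fit [0.4611 0.2529] yaw 64.2 cost -1.293
yaw 68.8 turn units 0.58 then shift units [-0.31 -0.05  4.97]
middle_cutter score 0.59 fit [ 0.4429 -0.2522] yaw 130.6 cost -1.315
small_cutter score 0.58 fit [ 0.4391 -0.254 ] yaw 122.4 cost -1.131
```

View pics/w4.png

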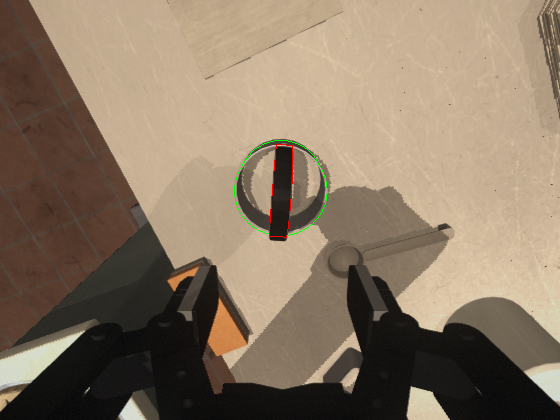

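Fit overlays the large cutter well at (282,188). The middle one sits at (0.443,-0.252), nested. Gripping the large.

Call:
play_rows(
  increments=[0,0,0,0,0,0.58,0.3,-0.3,-0.05,0.9,0,0,0,0.3,0,0,0.9,0,0,0,0.3,0,0,0.9,0,0,0,0.3,0,0,0.9,0,0,0,0.3],
)

```text
clock: 23.75
position: [0.4609, 0.2541, 0.144]
tcp_rot: [-2.66, -1.671, -0.0]
wrist_force: [0.9, -0.2, -0.0]
gripper_width: 0.701
finger_force: 0.0
```

Call:
play_rows(
  increments=[0,0,0.9,0,0,0,0.3,0,0,0.45,0,0,0,0.3,0,0,0,0,0,0,0.4,0,0,0,0,0,0,0.7,0,0,0,0,0,0,1],
)

```text
clock: 24.38
position: [0.4615, 0.2547, 0.1052]
tcp_rot: [-2.66, -1.672, -0.003]
wrist_force: [-0.3, 0.1, 3.9]
gripper_width: 0.178
finger_force: 12.9
```

Call:
play_rows(
  increments=[0,0,0,0,0,0,1,0,0,0,0,0,0,1,0,0,0,0,0,0,1],
)

```text
clock: 24.75
position: [0.4616, 0.2546, 0.1053]
tcp_rot: [-2.66, -1.671, -0.003]
wrist_force: [-1.2, -1.1, 6.0]
gripper_width: 0.173
finger_force: 58.6
```

```bash
python3 - <<'E'
from h import *
s=r.observe();print(s["position"]);go(.50,0,.26);go(.4427,-.2523,.26)
E
```

```text
[0.46160304 0.25455492 0.10530101]
yaw 64.3 turn units 0.0 then shift units [-7.08  4.84 -5.16]
yaw 64.3 turn units 0.0 then shift units [-15.49   6.77  -5.18]
```

Call:
play_rows(
  increments=[0,0,-0.5,0,0,0,1,0,0,-0.9,0,0,0,1,0,0,-0.9,0,0,0,1,0,0,-0.9,0,0,0,1,0,0,-0.9,0,0,0,1],
)

```text
clock: 25.38
position: [0.4606, 0.2543, 0.2288]
tcp_rot: [-2.66, -1.672, -0.0]
wrist_force: [0.2, 0.6, -1.0]
gripper_width: 0.169
finger_force: 58.5
```

Call:
play_rows(
  increments=[0,0,-0.8,0,0,0,1,-0.88,0.6,-0.3,0,0,0,1,-0.88,0.6,0,0,0,0,1,-0.88,0.6,0,0,0,0,1,-0.88,0.6,0,0,0,0,1],
)

```text
clock: 26.0
position: [0.4797, 0.127, 0.2609]
tcp_rot: [-2.659, -1.672, -0.001]
wrist_force: [1.2, 0.4, -2.2]
gripper_width: 0.169
finger_force: 58.5
```

Call:
play_rows(
  increments=[-0.88,0.6,0,0,0,0,1,-0.88,0.6,0,0,0,0,1,-0.88,0.6,0,0,0,0,1,-0.88,0.6,0,0,0,0,1,-0.84,0.2,0,0,0,0,1],
)

```text
clock: 26.62
position: [0.4935, -0.0251, 0.2609]
tcp_rot: [2.661, 1.67, 0.0]
wrist_force: [0.8, 0.1, -0.7]
gripper_width: 0.166
finger_force: 58.5
```

Call:
play_rows(
  increments=[-0.84,0.2,0,0,0,0,1,-0.84,0.2,0,0,0,0,1,-0.84,0.2,0,0,0,0,1,-0.84,0.2,0,0,0,0,1,-0.84,0.2,0,0,0,0,1],
)

```text
clock: 27.25
position: [0.4654, -0.1509, 0.2609]
tcp_rot: [-2.66, -1.672, -0.001]
wrist_force: [-0.1, 0.7, -1.8]
gripper_width: 0.169
finger_force: 58.6
```

Call:
play_rows(
  increments=[-0.84,0.2,0,0,0,0,1,-0.84,0.2,0,0,0,0,1,-0.84,0.2,0,0,0,0,1,0,0,0,0,0,0,1,0,0,0,0,0,0,1],
)

```text
clock: 27.88
position: [0.4495, -0.2254, 0.2605]
tcp_rot: [-2.659, -1.672, -0.001]
wrist_force: [-0.6, 0.4, -1.4]
gripper_width: 0.169
finger_force: 58.6
```

```bash
python3 - <<'E'
from h import *
s=r.observe();print(s["position"],s["gripper_width"]);go(.4430,-.2512,.1093)
p=r.capture("scene");save({"img":cv2.resize(p["img"][200:380,200:440],(720,540))},"s5")
E
```

```text
[ 0.44948489 -0.22540742  0.26046772] 0.1685383405251524
yaw 64.3 turn units 0.0 then shift units [-0.87  0.18  5.04]
```

View pics/s5.png

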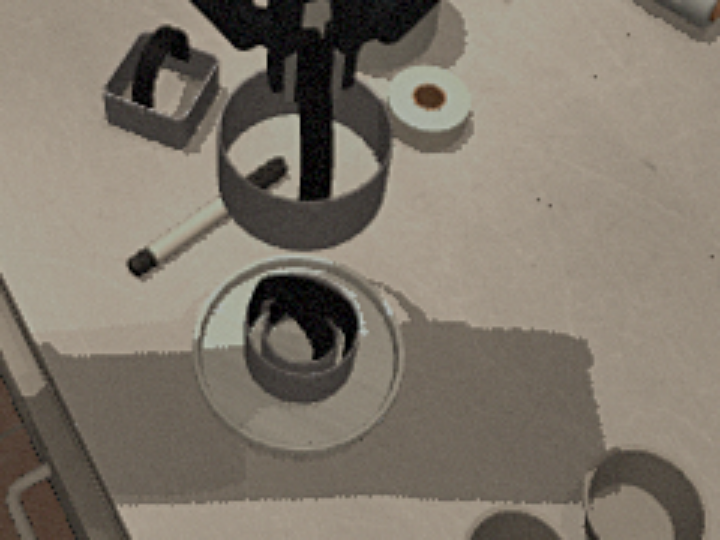

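Small and middle are nested at (300,340), and the large hangs level. One more step across, then down.

Call:
play_rows(
  increments=[-0.45,0.1,0,0,0,0,1,-0.42,0.08,0,0,0,0,1,0,0,0.4,0,0,0,1,0,0,0.8,0,0,0,1,0,0,0.8,0,0,0,1],
)

```text
clock: 28.55
position: [0.4427, -0.2517, 0.1987]
tcp_rot: [-2.659, -1.671, 0.0]
wrist_force: [0.2, -0.3, -1.9]
gripper_width: 0.164
finger_force: 58.6
```

Call:
play_rows(
  increments=[0,0,0.8,0,0,0,1,0,0,0.8,0,0,0,1,0,0,0.7,0,0,0,1,0,0,0.4,0,0,0,1,0,0,0,0,0,0,1],
)

```text
clock: 29.18
position: [0.4423, -0.2517, 0.1183]
tcp_rot: [-2.659, -1.671, 0.002]
wrist_force: [0.3, 0.1, -1.1]
gripper_width: 0.17
finger_force: 58.6
```

```bash
python3 -c "
from h import *
go(.4430,-.2512,.1093);print(r.observe()['wrist_force'])"
```

```text
yaw 64.3 turn units 0.0 then shift units [0.03 0.01 0.3 ]
[ 0.31738122  0.11213425 -1.06094762]
```

Call:
play_rows(
  increments=[0,0,0.15,0,0,0,1,0,0,0.1,0,0,0,1,0,0,0.05,0,0,0,1,0,0,0.03,0,0,0,1,0,0,0,0,0,0,1],
)

```text
clock: 29.8
position: [0.4431, -0.2521, 0.1095]
tcp_rot: [2.66, 1.672, 0.0]
wrist_force: [0.2, -0.2, -0.6]
gripper_width: 0.166
finger_force: 58.6
```

Call:
play_rows(
  increments=[0,0,0.03,0,0,0,1,0,0,0.03,0,0,0,1,0,0,0,0,0,0,1],
)

```text
clock: 30.18
position: [0.4435, -0.2525, 0.1092]
tcp_rot: [2.659, 1.671, 0.003]
wrist_force: [-5.0, 3.9, 16.7]
gripper_width: 0.167
finger_force: 60.4
```

Call:
play_rows(
  increments=[0,0,0,0,0,0,0.7,0,0,0,0,0,0,0.5,0,0,0,0,0,0,0.4,0,0,-0.3,0,0,0,0.4,0,0,-0.8,0,0,0,0.4],
)

```text
clock: 30.8
position: [0.4422, -0.2517, 0.1404]
tcp_rot: [-2.659, -1.671, 0.003]
wrist_force: [0.8, -0.0, -0.4]
gripper_width: 0.599
finger_force: 0.0
```

Call:
play_rows(
  increments=[0,0,-0.9,0,0,0,0.3,0,0,-0.9,0,0,0,0.3,0,0,-0.9,0,0,0,0.3,0,0,-0.9,0,0,0,0.3,0,0,-0.9,0,0,0,0.3],
)

```text
clock: 31.42
position: [0.4427, -0.2521, 0.277]
tcp_rot: [2.66, 1.671, 0.0]
wrist_force: [0.2, -0.4, 0.6]
gripper_width: 0.699
finger_force: 0.0
```

Call:
play_rows(
  increments=[0.94,0.27,-0.4,0,0,0,0.3,0.94,0.27,-0.4,0,0,0,0.3,0.94,0.27,0,0,0,0,0.3,0.94,0.27,0,0,0,0,0.3,0.94,0.27,0,0,0,0,0.3],
)

```text
clock: 32.05
position: [0.5414, -0.1414, 0.2996]
tcp_rot: [-2.66, -1.672, 0.0]
wrist_force: [-0.2, -0.6, -0.3]
gripper_width: 0.697
finger_force: 0.0
```

Call:
play_rows(
  increments=[0.94,0.27,0,0,0,0,0.3,0.94,0.27,0,0,0,0,0.3,0.94,0.27,0,0,0,0,0.3,0.94,0.27,0,0,0,0,0.3,0.94,0.27,0,0,0,0,0.3],
)

```text
clock: 32.67
position: [0.6391, -0.0315, 0.2991]
tcp_rot: [-2.659, -1.672, 0.001]
wrist_force: [0.1, 0.3, 0.6]
gripper_width: 0.696
finger_force: 0.0
```

Call:
play_rows(
  increments=[0,0,0,0,0,0,0.3,0,0,0,0,0,0,0.3,0,0,0,0,0,0,0.3],
)

```text
clock: 33.05
position: [0.6378, -0.0341, 0.2997]
tcp_rot: [2.661, 1.669, -0.0]
wrist_force: [-0.5, -0.2, -0.0]
gripper_width: 0.701
finger_force: 0.0
```

```bash
python3 - <<'E'
from h import *
s=r.observe();p=r.capture("wrist");c=cam(p,s);im=p["img"].copy()
ms=r.masks_of(p,"tin_cover");M=ms[0]["region"].astype(np.uint8)
pr=lambda v:np.r_[ring(.057,0,*v/100),ring(.054,.114,*v/100)]
h=np.zeros_like(M);cv2.fillConvexPoly(h,cv2.convexHull(cv2.findNonZero(M)),1)
def cost(v):
    m=np.zeros_like(M);cv2.fillConvexPoly(m,cv2.convexHull((proj(c,pr(v))*16).astype(np.int32)),1,shift=4)
    return -1.0*float((m&h).sum())/float((m|h).sum())
v0=np.array([63.9,-3.3]);o=minimize(cost,v0,method="Nelder-Mead",options=dict(initial_simplex=v0+np.array([[0,0],[2,0],[0,2]])))
print(ms[0]["score"],ms[0]["bbox"],o.x/100,o.fun)
# knob: dark blob
d=((im.max(2)<60)&(h>0)).astype(np.uint8);n,l,st,ce=cv2.connectedComponentsWithStats(d)
e=proj(c,[[.639,-.033,.129]])[0]
j=min(range(1,n),key=lambda i:np.hypot(*(ce[i]-e))+1000*(st[i,4]<200)); print("knob",ce[j],st[j],ray(c,*ce[j],.130))
k=ray(c,*ce[j],.130);go(k[0],k[1],.142)
cs,_=cv2.findContours(h,0,2);cv2.drawContours(im,cs,-1,(255,0,0),1);cv2.circle(im,tuple(int(a) for a in ce[j]),3,(0,255,0),-1);save({"img":im},"w6")
p=r.capture("scene");save({"img":cv2.resize(p["img"][200:380,200:440],(720,540))},"s6")
try: fit(p,None,"large_cutter",(.443,-.253),np.radians([64]),z0=.004)
except Exception as x: print(x)
E
```

```text
0.6 [278.2, 182.4, 114.6, 122.9] [ 0.63689163 -0.03356288] -0.9562256809338522
knob [280.84498094 193.74459975] [266 178  31  32 787] [ 0.63651334 -0.03394775  0.13      ]
yaw 64.2 turn units 0.0 then shift units [-0.02 -0.04  5.26]
list index out of range
```

View pics/w6.png

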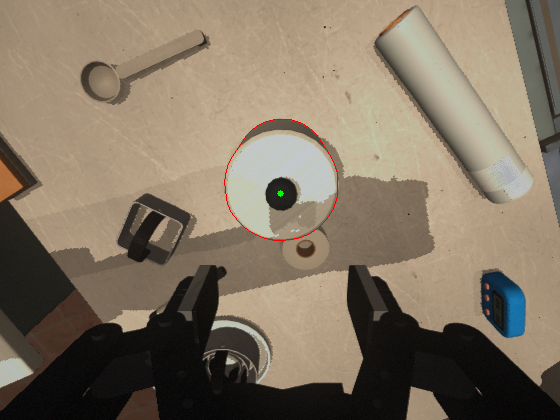

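View pics/s6.png

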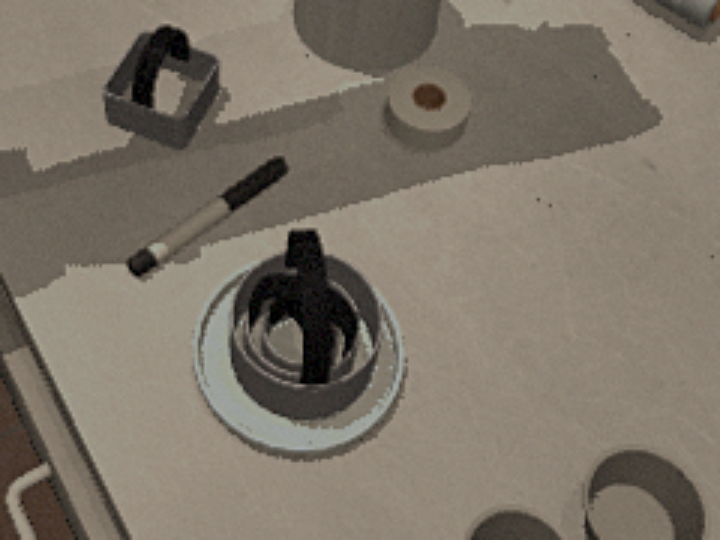

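Knob at (281,194). The nest looks concentric and flat in the tray, and the square cutter is untouched. Gripping the knob.

Call:
play_rows(
  increments=[0,-0.05,0.9,0,0,0,0.3,0,0,0.9,0,0,0,0.3,0,0,0.9,0,0,0,0.3,0,0,0.9,0,0,0,0.3,0,0,0.9,0,0,0,0.3],
)

```text
clock: 33.88
position: [0.6367, -0.0325, 0.1639]
tcp_rot: [2.66, 1.671, 0.001]
wrist_force: [-0.1, -0.0, 0.7]
gripper_width: 0.7
finger_force: 0.0
```

Call:
play_rows(
  increments=[0,0,0.5,0,0,0,0.3,0,0,0.2,0,0,0,0.3,0,0,0,0,0,0,0.4,0,0,0,0,0,0,0.6,0,0,0,0,0,0,0.8],
)

```text
clock: 34.5
position: [0.6374, -0.0324, 0.1448]
tcp_rot: [2.659, 1.672, 0.002]
wrist_force: [-2.0, -0.3, 3.5]
gripper_width: 0.29
finger_force: 58.8
```

Call:
play_rows(
  increments=[0,0,0,0,0,0,1,0,0,0,0,0,0,1,0,0,0,0,0,0,1,0,0,0,0,0,0,1],
)

```text
clock: 35.0
position: [0.6373, -0.0325, 0.1448]
tcp_rot: [2.659, 1.671, 0.002]
wrist_force: [-2.7, 0.9, 5.6]
gripper_width: 0.289
finger_force: 59.0
```

```bash
python3 -c "
from h import *
s=r.observe();print(s['position'],s['wrist_force']);go(.442,-.2522,.30)"
```

```text
[ 0.63731111 -0.03246107  0.14481858] [-2.69389832  0.85103395  5.57682189]
yaw 64.3 turn units 0.0 then shift units [-9.42 -2.68 -5.19]
```

Call:
play_rows(
  increments=[0,0,-0.4,0,0,0,1,0,0,-0.8,0,0,0,1,0,0,-0.8,0,0,0,1,0,0,-0.8,0,0,0,1,0,0,-0.8,0,0,0,1],
)

```text
clock: 35.62
position: [0.6366, -0.0324, 0.2527]
tcp_rot: [2.66, 1.672, -0.0]
wrist_force: [-0.2, -0.7, -2.6]
gripper_width: 0.29
finger_force: 59.2
```

Call:
play_rows(
  increments=[0,0,-0.8,0,0,0,1,0,0,-0.8,0,0,0,1,-0.78,-0.22,0,0,0,0,1,-0.78,-0.22,0,0,0,0,1,-0.78,-0.22,0,0,0,0,1],
)

```text
clock: 36.25
position: [0.5878, -0.0877, 0.3]
tcp_rot: [2.66, 1.671, -0.0]
wrist_force: [0.1, -0.2, -1.7]
gripper_width: 0.292
finger_force: 59.3
```

Call:
play_rows(
  increments=[-0.78,-0.22,0,0,0,0,1,-0.78,-0.22,0,0,0,0,1,-0.78,-0.22,0,0,0,0,1,-0.78,-0.22,0,0,0,0,1,-0.78,-0.22,0,0,0,0,1],
)

```text
clock: 36.88
position: [0.5069, -0.1794, 0.2995]
tcp_rot: [2.66, 1.672, 0.0]
wrist_force: [0.2, -0.4, -2.4]
gripper_width: 0.293
finger_force: 59.3
```

Call:
play_rows(
  increments=[-0.78,-0.22,0,0,0,0,1,-0.78,-0.22,0,0,0,0,1,-0.78,-0.22,0,0,0,0,1,-0.78,-0.22,0,0,0,0,1,0,0,0,0,0,0,1],
)

```text
clock: 37.5
position: [0.4418, -0.2536, 0.2999]
tcp_rot: [2.663, 1.666, 0.001]
wrist_force: [0.1, 1.2, -1.7]
gripper_width: 0.288
finger_force: 59.3
```

Call:
play_rows(
  increments=[0,0,0,0,0,0,1,0,0,0,0,0,0,1],
)

```text
clock: 37.75
position: [0.4442, -0.2503, 0.2994]
tcp_rot: [-2.658, -1.674, 0.0]
wrist_force: [-0.9, -0.4, -3.2]
gripper_width: 0.29
finger_force: 59.3
```

```bash
python3 - <<'E'
from h import *
s=r.observe();print(s["position"],s["wrist_force"],s["gripper_width"]);go(.4430,-.2510,.1488)
p=r.capture("scene");save({"img":cv2.resize(p["img"][140:380,180:460],(700,600))},"s7")
E
```

```text
[ 0.444218   -0.25032042  0.29937933] [-0.88185402 -0.40157788 -3.18423205] 0.28979197510815446
yaw 64.4 turn units 0.0 then shift units [-0.04 -0.03  5.02]
```

View pics/s7.png

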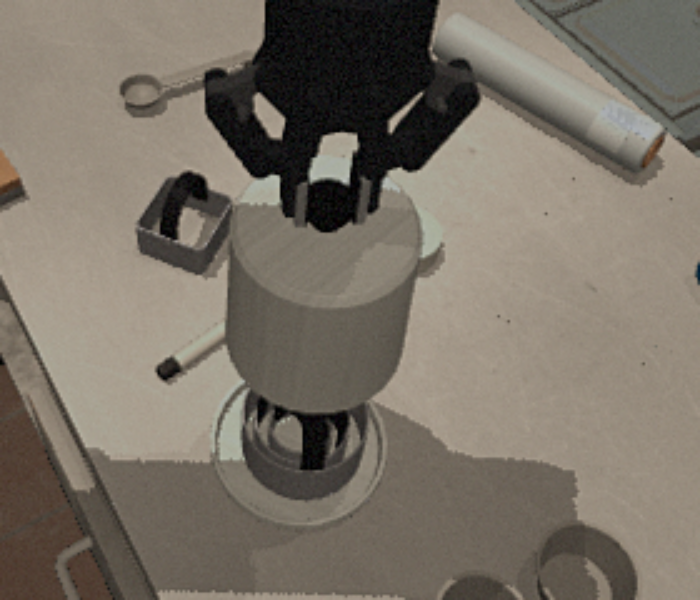

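Cover hangs level above the nest. Lowering in stages while watching the force.

Call:
play_rows(
  increments=[-0.04,-0.03,0.5,0,0,0,1,0,0,0.6,0,0,0,1,0,0,0.6,0,0,0,1,0,0,0.5,0,0,0,1,0,0,0,0,0,0,1],
)

```text
clock: 38.42
position: [0.4416, -0.2512, 0.232]
tcp_rot: [-2.658, -1.671, 0.003]
wrist_force: [0.4, 0.8, -2.0]
gripper_width: 0.292
finger_force: 59.3
```

Call:
play_rows(
  increments=[0,0,0.5,0,0,0,1,0,0,0.6,0,0,0,1,0,0,0.6,0,0,0,1,0,0,0.5,0,0,0,1,0,0,0,0,0,0,1],
)

```text
clock: 39.05
position: [0.4418, -0.2514, 0.1664]
tcp_rot: [-2.659, -1.671, 0.002]
wrist_force: [0.9, -0.2, -1.7]
gripper_width: 0.292
finger_force: 59.3
```

```bash
python3 - <<'E'
from h import *
s=r.observe();print(s["wrist_force"],s["wrist_torque"]);go(.4430,-.2510,.1488)
p=r.capture("scene");save({"img":cv2.resize(p["img"][200:380,200:440],(720,540))},"s8")
E
```

```text
[ 0.8847917  -0.17630083 -1.66452498] [0.00434509 0.01526725 0.0203542 ]
yaw 64.3 turn units 0.0 then shift units [0.03 0.03 0.59]
```

View pics/s8.png

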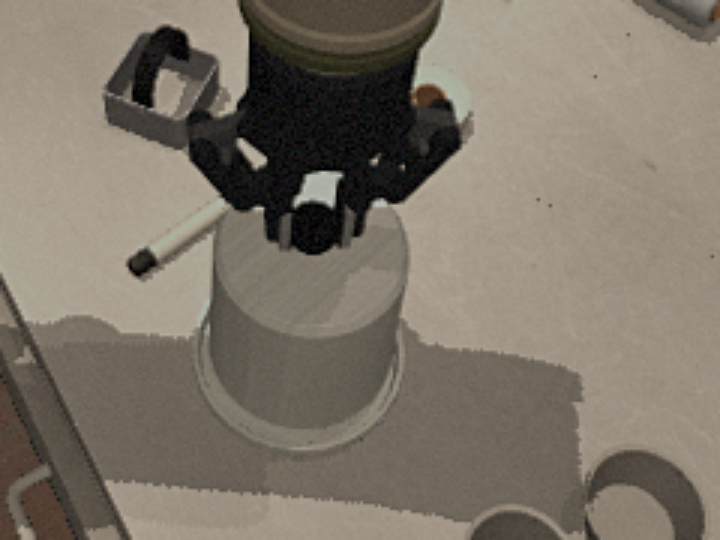

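Cover is centred over the rim at (300,360). Continuing slowly.

Call:
play_rows(
  increments=[0,0,0.15,0,0,0,1,0,0,0.15,0,0,0,1,0,0,0.1,0,0,0,1,0,0,0.05,0,0,0,1,0,0,0,0,0,0,1],
)

```text
clock: 39.72
position: [0.4423, -0.2517, 0.1539]
tcp_rot: [-2.66, -1.672, 0.0]
wrist_force: [0.1, 0.6, -2.3]
gripper_width: 0.29
finger_force: 59.3
```

Below the rim top with no contact. The last 5 mm.

Call:
play_rows(
  increments=[0,0,0.06,0,0,0,1,0,0,0.05,0,0,0,1,0,0,0.04,0,0,0,1,0,0,0.02,0,0,0,1,0,0,0,0,0,0,1],
)

```text
clock: 40.35
position: [0.4423, -0.2518, 0.1489]
tcp_rot: [2.66, 1.672, -0.0]
wrist_force: [-0.8, 0.6, -3.1]
gripper_width: 0.289
finger_force: 59.4
```

Call:
play_rows(
  increments=[0,0,0.03,0,0,0,1,0,0,0.02,0,0,0,1,0,0,0,0,0,0,1],
)

```text
clock: 40.72
position: [0.4426, -0.252, 0.1487]
tcp_rot: [2.66, 1.671, 0.002]
wrist_force: [-5.6, 3.0, 13.2]
gripper_width: 0.287
finger_force: 60.9
```

Contact at the expected depth (TCP 0.1487). Releasing and rising.

Call:
play_rows(
  increments=[0,0,0,0,0,0,0.6,0,0,0,0,0,0,0.4,0,0,0,0,0,0,0.3,0,0,0,0,0,0,0.3,0,0,-0.3,0,0,0,0.3],
)

```text
clock: 41.35
position: [0.4419, -0.2515, 0.1562]
tcp_rot: [-2.659, -1.671, 0.002]
wrist_force: [-0.3, 0.3, -0.3]
gripper_width: 0.704
finger_force: 0.0
```

Call:
play_rows(
  increments=[0,0,-0.8,0,0,0,0.3,0,0,-0.8,0,0,0,0.3,0,0,-0.8,0,0,0,0.3,0,0,-0.8,0,0,0,0.3,0,0,-0.8,0,0,0,0.3],
)

```text
clock: 41.98
position: [0.4422, -0.2519, 0.2779]
tcp_rot: [2.66, 1.671, 0.001]
wrist_force: [-0.0, 0.8, -0.9]
gripper_width: 0.701
finger_force: 0.0
```

Call:
play_rows(
  increments=[0,0,0,0,0,0,0.3,0,0,0,0,0,0,0.3,0,0,0,0,0,0,0.3],
)

```text
clock: 42.35
position: [0.442, -0.2515, 0.2757]
tcp_rot: [-2.659, -1.671, 0.002]
wrist_force: [0.5, 0.6, 0.1]
gripper_width: 0.698
finger_force: 0.0
```

```bash
python3 - <<'E'
from h import *
s=r.observe();p=r.capture("wrist");c=cam(p,s);im=p["img"].copy()
for q in(ring(.066,.014,.442,-.252),ring(.053,.118,.442,-.252)):
    cv2.polylines(im,[proj(c,q).astype(np.int32)],True,(255,0,0),1)
b=np.hstack([im[60:360,100:460]]);sc=r.capture("scene")["img"][200:380,220:440]
save({"img":np.hstack([b,cv2.resize(sc,(367,300))])},"e")
E
```

```text
(no output)
```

View pics/e.png

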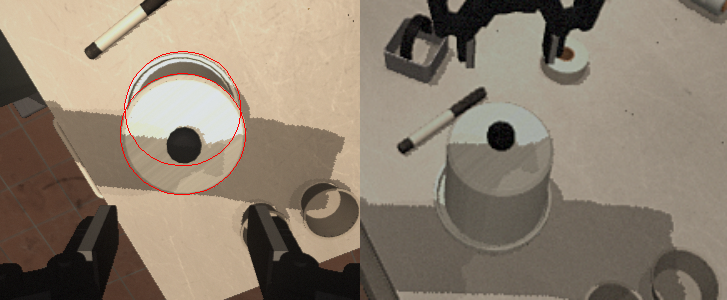

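The projected rim and cover-top circles match the picture, with the knob at (184,145) and the cover upright inside the rim. The gripper is clear, so I'm handing in.

```bash
python3 -c "
from station import r
print(r.hand_in())"
```

```text
the job is handed in; nothing more can be done
None
```

The three cutters are nested on the tray and the cover is closed inside its rim. In the last pictures the cover stood upright and the square cutter was still in its place; I handed the job in at about 42 s, and the hand-in returned no verdict.

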